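# Seat the carrier plate on its locating pins

### The job

The flat specimen carrier plate is lying askew on the two locating pins of its raised stand. Nudge it sideways with the fingertips until both its holes drop over the pins and it lies flat on the stand's slab. Only push it: do not lift or tip it up, and leave the dropper bottle, tape measure and loose brush beside the stand where they are. Keep the arm clear of the extraction hoods that hang overhead.

Things in the scene. Friction and masses are not known exactly. Their poses are not given: they have to be found in the camera images.
- fixture: Indexing stand, fixed (place and yaw vary): column on a foot, carrying a dark slab 12 mm thick, top 232 mm above the table. Origin on the table; at zero yaw x points away from the robot, y left. Slab: x -40 to +66, y -100 to +65 mm. Grey fence on its far side, near face x = +51, top 258 mm up. Two pins at x = -30 and +30, y = +60 mm, 10 mm thick, 10 mm proud of the slab, noses half-round.
- pin_near (a point): Tip of the pin farther from the fence, 242 mm above the table. (In the room: two extraction hoods hang at fixed places above the near side of the table, one 170 mm ahead of the robot's base and 380 mm to the left, underside 790 mm above the table, one 300 mm ahead and 70 mm to the right, underside 850 mm, each about 200 mm wide: a tall arm's elbow must stay clear of them.)
- pin_far (a point): Tip of the pin nearer the fence, 242 mm above the table.
- plate: Loose aluminium plate, 100 (its x) by 190 (its y) by 8 mm, 0.3 to 0.6 kg; origin at the centre of its underside. Three rubber rests 6 mm high stand on it; small dark dots are only marks. It slides under a push of a few newtons. Seated, its origin is over the stand's origin (within 1.5 mm), 232 mm up; near edge and left end then overhang the slab by 10 and 30 mm, so fingers beside the slab can push them.
- plate_mid (a point): Centre of the plate, half-way through its thickness; 236 mm above the table when seated. At the start the plate is 3 to 20 mm short of its seat in the stand's x and 18 to 36 mm too far left in its y, turned up to 0.1 rad, its left part lying on the pin noses and its right end on the slab (tilted about 0.08 rad; underside of the left end about 248 mm above the table).
- hole_near (a point): Centre, at the underside, of the plate's through hole (13 mm wide) farther from the fence, at x = -30, y = +60 mm of the plate; belongs over pin_near; 232 mm above the table when seated.
- hole_far (a point): Centre, at the underside, of the plate's through hole (13 mm wide) nearer the fence, at x = +30, y = +60 mm of the plate; belongs over pin_far; 232 mm above the table when seated.
- dropper: Bystander: brown dropper bottle with black top, 37 mm wide, 109 mm tall, standing to the right of the stand; origin at the centre of its underside.
- tape: Bystander: yellow tape measure, 34 by 83 mm, 64 mm tall, standing to the right of the stand; origin at the middle of its underside.
- paintbrush: Bystander: blue-handled brush, 161 mm long (its y), 17 mm wide, 12 mm high, lying on the table to the left of the stand; origin at its middle, on the table.

How it is judged:
At the end, for the whole second after the job is handed in: Both holes are over their pins (within 4 mm), the plate is down on the slab (within 2.5 mm at the holes and centre) and level (within 0.025 rad), at rest (horizontal distance between hole_near and pin_near below 0.004 m and horizontal distance between hole_far and pin_far below 0.004 m and height (world z) of each of hole_near, hole_far below 0.2345 m and height (world z) of plate_mid below 0.2385 m and angle between plate's own z axis and vertical below 0.025 rad and linear speed of plate below 0.01 m/s); the robot touches nothing.
It fails at once if the plate is lifted (its centre more than about 15 mm above where it lies on the pins) (height (world z) of plate_mid above 0.26 m).
It fails at once if the plate is tipped up by more than 0.25 rad (angle between plate's own z axis and vertical above 0.25 rad).
It fails at once if a bystander is moved by more than 25 mm (distance of any of dropper, tape, paintbrush from where it was at the start of the episode above 0.025 m).
It also fails if it takes over 54 s, if anything falls off the work surface, if the arm or the gripper's body presses on something with over 40 N, if the wrist force passes 120 N, or if a joint passes its speed limit or range.

### The arm

A 6-joint arm with a two-finger parallel gripper is mounted at the origin on a cart in front of the work surface, level with it; the furniture and walls round the work are solid. World frame = base frame: x ahead of the robot, y to its left, z up, the work surface at z = 0. Lengths are in m, angles in rad, forces in N, time in s.
With the tool pointing down it reaches from about 0.275 to 0.975 m from the base axis. Payload 8.4 kg.
Tool frame: the origin (TCP) lies on the centre line of the jaws, within the pads' length; the fingertips stand 8 mm ahead of it and the grasp point (between the pads) lies 11 mm behind it; z points along the fingers, y is the line along which they close (so a half turn about z gives the same grasp; the last joint's range is limited). The gripper opens to 92 mm and grips with 3 to 60 N. Pads are 20 mm wide; open, the fingers measure 128 mm over their backs; the gripper's body (75 mm by 189 mm) begins 69 mm behind the grasp point.
Start: joints at [0.768, 0.353, 1.633, -0, 1.155, -0.002], TCP at [0.449, 0.435, 0.223] pointing down, gripper open.
Joint ranges: [-2.63, 2.63], [-0.92, 2.1], [0.06, 2.66], [-1.3, 4.44], [0, 2.69], [-3.02, 3.02]. Speed limits (rad/s): [2.22, 2.22, 2.79, 3.14, 3.14, 3.14].

### API

Orientations are given as [roll, pitch, yaw] about the fixed x, y, z axes, in that order (R = Rz(yaw) Ry(pitch) Rx(roll)).
In Python, from bench import env gives the robot as it stands.
- The arm moves only by the tool drive_tool, never from a script. Its arguments are lists of equal length, an entry for each row: "linear": the shift along the tool's x, y, z as a fraction of full scale, a list of three; "twist": the turn about the tool's z as a fraction of full scale. A call has 1 to 12 rows; each row shifts and turns the commanded pose from where the row before left it, along the tool's axes as they then stand; what a row does not reach is not made up. Full scale, the value 1, is 10 cm for a shift and 180 degrees for a turn. A row lasts 1/8 s, in which the tool goes at most 62.5 mm and 10.7 degrees, less where a joint would pass 70% of its speed; a pose out of reach is approached as far as the arm can. A call with a number of a shift or a turn outside -1 to 1 is refused whole. A call with a gripper value outside its range is refused whole. "jaw" is the finger opening in mm, from 0 to 91.9, set as the call begins (left out, the last holds). The fingers move at their own pace and stop on an object; "grip_force" is the grip in N (left out, the last holds). Time passes only in rows, so rows that do not move let the fingers close. It gives the time, the measured TCP pose, the force, the opening and the grip force at its end, in the units of the state.
- env.get_obs(): the state, without advancing time (a new reading comes with each control period).
- env.camera(name): name is "side" or "top" or "wrist"; returns (picture, depth): 384x512x3 uint8, blue, green, red; 384x512 float32, m along the optical axis (not along the pixel's ray), 0 where there is no reading.
- env.get_calibration(name): a dict with "intrinsics" (3x3 intrinsics, pixels), "R" (3x3) and "t" (3): a world point X has camera coordinates R X + t; the wrist camera has in their place "mount" (4x4, takes a point from camera to tool coordinates, whose origin is the TCP and whose axes are the flange's). Camera axes: x right, y down, z forward; pixel columns grow to the right and rows downward; lengths in m; the calibration is good to about 2 mm. A picture is of the moment at which its call begins: read the wrist's pose just before it. get_calibration takes no time and is no camera call.
- env.hand_in(): hands the job in; it is judged then, once.
Trained networks look in the newest picture that a camera, given by its name, has taken for a name from the list of things; names that differ only in an ending like _2 or _b are one class to them, and where a whole thing is asked for, a point or a joint stands for the part that bears it (a point fixed in the world has none). Each returns a list of dicts, best first, with "confidence" (0 to 1); they miss things now and then, are a little off and sometimes report something else, mostly with a low value. They report only what shows in the picture. A call takes as long as a camera call.
- env.find_in(camera, label): "xyz" ([x, y, z] in m, in world coordinates, good to about 4 mm: the middle of the surface that is visible of it).
- env.trace(camera, label): "mask" (384x512 bool, what is visible of it).
The state is a dict: "time_s": time; "joint_positions": joint angles; "dq": joint speeds; "effort": joint torques, N m; "tool_pos": TCP position; "tool_rot": TCP orientation; "force": force on the tool from outside, world axes, zero at the start; "ft_torque": the same for the moment, N m; "grip_width": finger opening in m; "grasp_force": force on a finger pad.
Only numpy, scipy, OpenCV 4.12 (cv2) and the standard library are available. Lean on these libraries where they do the work, as an engineer would, in place of code of your own. Each camera call takes 0.05 s, during which the arm holds its last target. There are 200 camera calls.

## Working session

There is one attempt and no reset: what is moved stays moved. The work goes in short steps, Python scripts to look and compute and a tool call to move; the robot and the scene stay as the last step left them, time stands still between calls to the robot, and variables do not carry over. Pictures are saved under pics/ and viewed, at most 10 in all, crops included, and the job is handed in when it is done.

Besides the shell and the picture viewer there is one more tool, called after "Request:" as name(argument=value, ...), one argument or row to a line, values as JSON. drive_tool: Moves the arm, as the interface text tells. Its arguments: {"type":"object","properties":{"linear":{"type":"array","items":{"type":"array","items":{"type":"number"}}},"twist":{"type":"array","items":{"type":"number"}},"jaw":{"type":"number"},"grip_force":{"type":"number"}},"required":["linear","twist"]}

```bash
mkdir -p pics; ls
python3 - <<'E'
from bench import env
import cv2,numpy as np
o=env.get_obs()
for k in("time_s","tool_pos","tool_rot","force","grip_width"):print(k,o[k])
for c in("top","side"):
    p,d=env.camera(c);cv2.imwrite(f"pics/{c}0.png",p);np.save(f"pics/{c}0.npy",d)
    for l in("fixture","pin_near","pin_far","plate","hole_near","hole_far","dropper","tape","paintbrush"):
        r=env.find_in(c,l);print(c,l,[(np.round(x["xyz"],4).tolist(),round(x["confidence"],2)) for x in r[:2]])
    k=env.get_calibration(c);print({a:np.round(b,3).tolist() for a,b in k.items() if hasattr(b,'__len__')})
print(env.get_obs()["time_s"])
E
```

```text
pics
time_s 0.0
tool_pos [0.44834797 0.43474007 0.2218774 ]
tool_rot [-3.14023713e+00 -3.19727654e-05  2.34075969e+00]
force [ 0.56999758 -0.7228055  -0.84599675]
grip_width 0.09181122572631077
top fixture [([0.5614, -0.0299, 0.2312], 0.79)]
top pin_near [([0.5617, -0.0212, 0.2341], 0.84)]
top pin_far [([0.5631, -0.0252, 0.2302], 0.59)]
top plate [([0.4982, 0.0567, 0.2437], 0.59)]
top hole_near [([0.4979, 0.0611, 0.2473], 0.93)]
top hole_far [([0.5026, 0.0605, 0.2491], 0.73)]
top dropper [([0.5919, -0.1972, 0.0542], 0.54)]
top tape [([0.5057, -0.1974, 0.0575], 0.78)]
top paintbrush [([0.5392, 0.2539, 0.0109], 0.53)]
{'intrinsics': [[353.896, 0.0, 256.31], [0.0, 353.896, 191.736], [0.0, 0.0, 1.0]], 'R': [[0.027, -1.0, 0.002], [-0.987, -0.027, -0.156], [0.156, 0.003, -0.988]], 't': [-0.014, 0.56, 0.916]}
side fixture [([0.538, -0.0121, 0.1133], 0.63), ([0.501, 0.0398, 0.2438], 0.63)]
side pin_near [([0.5407, -0.0116, 0.1151], 0.64)]
side pin_far [([0.5433, -0.0125, 0.1102], 0.57)]
side plate [([0.5028, 0.0413, 0.2484], 0.81)]
side hole_near [([0.4984, 0.0408, 0.2491], 0.97)]
side hole_far [([0.5002, 0.0396, 0.2472], 0.78)]
side dropper [([0.5966, -0.2134, 0.0572], 0.86), ([0.5035, 0.0388, 0.2481], 0.55)]
side tape [([0.5103, -0.2249, 0.0426], 0.81)]
side paintbrush []
{'intrinsics': [[429.31, 0.0, 257.04], [0.0, 429.31, 192.902], [0.0, 0.0, 1.0]], 'R': [[0.999, -0.039, -0.003], [-0.025, -0.565, -0.825], [0.031, 0.824, -0.565]], 't': [-0.516, 0.159, 1.011]}
1.0
```

Run:
```python
import cv2,numpy as np
a=cv2.imread("pics/top0.png")[110:290,150:390];cv2.imwrite("pics/top0c.png",cv2.resize(a,(800,600),interpolation=cv2.INTER_CUBIC))
a=cv2.imread("pics/side0.png");cv2.imwrite("pics/side0c.png",cv2.resize(a,(800,600)))
```

```text
(no output)
```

View pics/top0c.png

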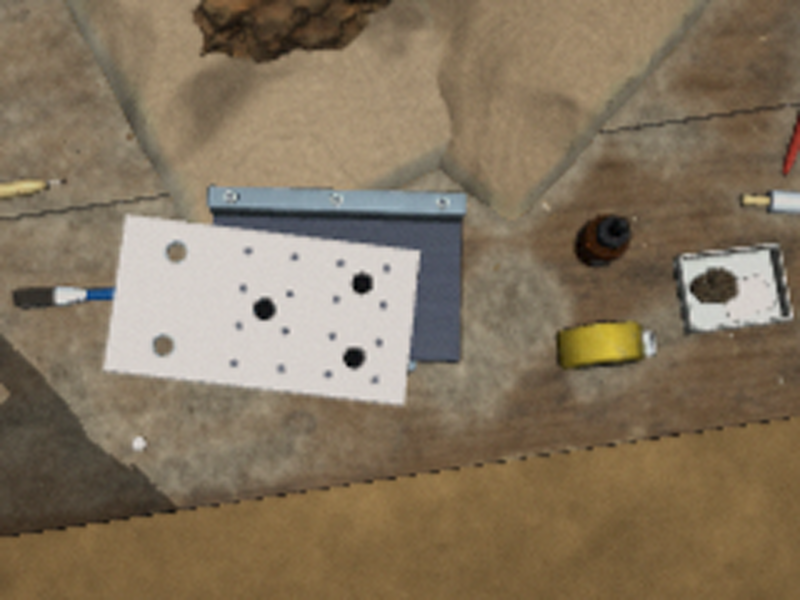

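View pics/side0c.png

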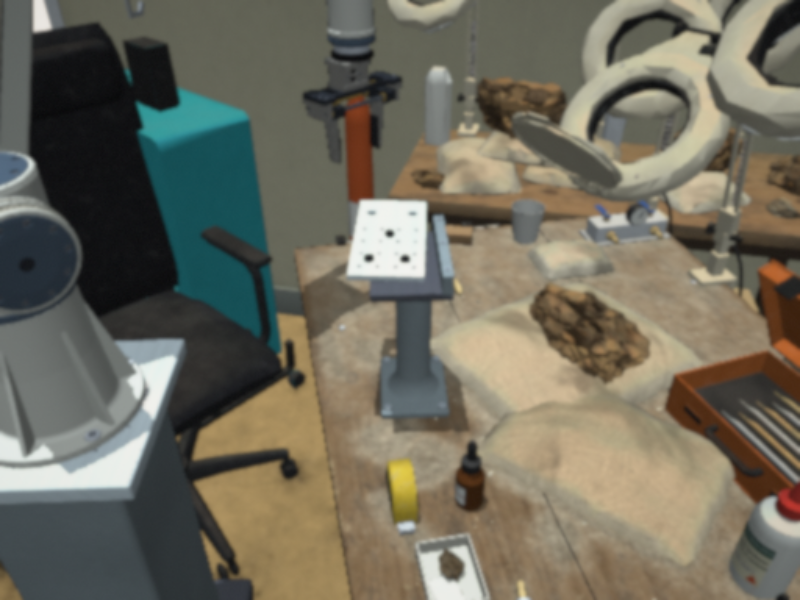

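The top crop shows the plate with its holes at about (176,252) and (162,345). Its right end is swung towards the robot, and the fence is along the top from (210,186) to (465,195). The side view shows the left part riding up and the bystanders to the right. Next I fit the fence, slab and plate from depth.

```bash
cat > h.py <<'E'
from bench import env
import numpy as np,cv2
def cloud(cam,d):
    k=env.get_calibration(cam);K=k["intrinsics"];v,u=np.mgrid[0:384,0:512]
    P=np.stack([(u-K[0,2])/K[0,0]*d,(v-K[1,2])/K[1,1]*d,d],-1)
    return (P-k["t"])@k["R"]          # R^T (P-t)
def rect(mask,W):
    m=mask&(W[...,2]>.2)&(W[...,2]<.275)
    p=W[m].astype(np.float32);A=np.c_[p[:,:2],np.ones(len(p))]
    c,*_=np.linalg.lstsq(A,p[:,2],rcond=None)
    r=abs(A@c-p[:,2])<.004;p=p[r];c,*_=np.linalg.lstsq(A[r],p[:,2],rcond=None)
    return p,c,cv2.minAreaRect(p[:,:2])
E
python3 - <<'E'
from h import *
p,d=env.camera("top");W=cloud("top",d)
t=env.trace("top","plate");print([x["confidence"] for x in t])
m=t[0]["mask"];P,c,r=rect(m,W)
print("plate",r,"plane",c,"box",cv2.boxPoints(r).round(4).tolist())
pm=cv2.dilate(m.astype(np.uint8),np.ones((3,3)))>0
reg=(W[...,0]>.4)&(W[...,0]<.68)&(abs(W[...,1])<.25)&~pm
for n,lo,hi in(("fence",.25,.27),("slab",.224,.239)):
    q=W[reg&(W[...,2]>lo)&(W[...,2]<hi)].astype(np.float32)
    r=cv2.minAreaRect(q[:,:2]);print(n,len(q),np.median(q,0),r,cv2.boxPoints(r).round(4).tolist())
# hole circles: bluish spots at left part
for l in("hole_near","hole_far"):
    for x in env.trace("top",l)[:2]:
        v,u=np.nonzero(x["mask"]);print(l,len(u),u.mean(),v.mean(),x["confidence"])
E
```

```text
[0.64]Traceback (most recent call last):
  File "<stdin>", line 4, in <module>
  File "h.py", line 12, in rect
    return p,c,cv2.minAreaRect(p[:,:2])
               ~~~~~~~~~~~~~~~^^^^^^^^^
cv2.error: OpenCV(4.12.0) /io/opencv/modules/imgproc/src/convhull.cpp:143: error: (-215:Assertion failed) total >= 0 && (depth == CV_32F || depth == CV_32S) in function 'convexHull'
```

```bash
sed -i 's/minAreaRect(p\[:,:2\])/minAreaRect(np.ascontiguousarray(p[:,:2],dtype=np.float32))/' h.py
cat > m.py <<'E'
from h import *
p,d=env.camera("top");W=cloud("top",d)
# plate: white pixels near plate height
t=env.trace("top","plate");m=t[0]["mask"] if t else np.zeros((384,512),bool)
print("mask",m.sum(),t[0]["confidence"] if t else None)
g=p.min(-1)
m2=(g>140)&(W[...,2]>.225)&(W[...,2]<.27)&(abs(W[...,1])<.25)&(W[...,0]>.35)&(W[...,0]<.65)
n,L,S,C=cv2.connectedComponentsWithStats(m2.astype(np.uint8));i=1+S[1:,4].argmax();m2=L==i
for k in(m,m2):
    P,c,r=rect(k,W);print("plate",k.sum(),np.round(r[0],4),np.round(r[1],4),r[2],"plane",c.round(3),cv2.boxPoints(r).round(4).tolist())
pm=cv2.dilate((m2).astype(np.uint8),np.ones((3,3)))>0
reg=(W[...,0]>.4)&(W[...,0]<.68)&(abs(W[...,1])<.25)&~pm
for n,lo,hi in(("fence",.252,.266),("slab",.226,.238)):
    k=(reg&(W[...,2]>lo)&(W[...,2]<hi)).astype(np.uint8)
    _,L,S,C=cv2.connectedComponentsWithStats(k);q=W[L==1+S[1:,4].argmax()]
    r=cv2.minAreaRect(np.ascontiguousarray(q[:,:2],dtype=np.float32))
    print(n,len(q),np.median(q,0).round(4),np.round(r[0],4),np.round(r[1],4),r[2],cv2.boxPoints(r).round(4).tolist())
# dark/grey holes and rests inside plate hull
f=cv2.convexHull(np.argwhere(m2)[:,::-1].astype(np.int32));H=cv2.fillConvexPoly(np.zeros((384,512),np.uint8),f,1)
H=cv2.erode(H,np.ones((5,5)));k=((g<150)&(H>0)).astype(np.uint8)
_,L,S,C=cv2.connectedComponentsWithStats(k)
K=env.get_calibration("top");_,c,_=rect(m2,W)
for j in range(1,len(S)):
    if S[j,4]>=12:
        u,v=C[j];ray=np.array([(u-K["intrinsics"][0,2])/K["intrinsics"][0,0],(v-K["intrinsics"][1,2])/K["intrinsics"][1,1],1])@K["R"];o=-K["t"]@K["R"]
        s=(c[0]*o[0]+c[1]*o[1]+c[2]-o[2])/(ray[2]-c[0]*ray[0]-c[1]*ray[1]);print("blob",S[j,4],C[j].round(1),(o+s*ray).round(4))
print(env.get_obs()["time_s"])
E
python3 m.py
```

```text
mask 4336 0.87
plate 4336 [0.5038 0.0582] [0.1897 0.1001] 85.18315887451172 plane [0.004 0.076 0.242] [[0.44589999318122864, -0.03220000118017197], [0.5457000136375427, -0.0406000018119812], [0.5616000294685364, 0.148499995470047], [0.461899995803833, 0.15690000355243683]]
plate 4008 [0.5037 0.0582] [0.1897 0.1002] 85.15196228027344 plane [0.004 0.076 0.242] [[0.4458000063896179, -0.032099999487400055], [0.5455999970436096, -0.0406000018119812], [0.5616999864578247, 0.14839999377727509], [0.461899995803833, 0.15690000355243683]]
fence 570 [0.5729 0.0152 0.259 ] [0.5737 0.0144] [0.1645 0.0157] 89.82819366455078 [[0.5655999779701233, -0.06780000030994415], [0.5813999772071838, -0.06790000200271606], [0.5817999839782715, 0.0966000035405159], [0.566100001335144, 0.09669999778270721]]
slab 856 [ 0.549  -0.0462  0.2331] [0.5215 0.013 ] [0.1629 0.0919] 89.6191177368164 [[0.4749999940395355, -0.06809999793767929], [0.5669000148773193, -0.06870000064373016], [0.5680000185966492, 0.094200000166893], [0.47609999775886536, 0.09480000287294388]]
blob 30 [202.4 185.2] [0.5382 0.1155 0.2527]
blob 37 [258.2 194.5] [ 0.5227 -0.0036  0.2435]
blob 40 [228.9 202.2] [0.5038 0.0581 0.2482]
blob 30 [198.4 213.4] [0.478  0.1209 0.2528]
blob 37 [255.9 216.9] [4.746e-01 2.000e-04 2.436e-01]
1.2
```

Request:
drive_tool(
  linear=[
    [0,0,0],
    [0,0,0],
    [0,0,0],
    [0,0,0],
    [0,0,0],
    [0.25,0,-0.1],
    [0.25,-0.3,0],
    [0,-0.3,0],
    [0,-0.4,0],
    [0,-0.4,0],
    [0,-0.4,0],
    [0,0,0],
  ],
  twist=[-0.0507,-0.0507,-0.0507,-0.0507,-0.0507,0,0,0,0,0,0,0],
  jaw=91.9,
)

```text
time_s: 2.7
tool_pos: [0.3967, 0.2536, 0.2332]
tool_rot: [-3.142, 0.0, 3.132]
force: [0.1, 0.8, 0.4]
grip_width: 0.0919
grasp_force: 0.0
```

Request:
drive_tool(
  linear=[
    [0,-0.4,0],
    [0,-0.4,0],
    [0,-0.4,0],
    [0,-0.4,0],
    [0,-0.4,0],
    [-0.1,0,0],
    [-0.1,0,0],
    [-0.1,0,0],
    [0,0,0],
    [0,0,0],
  ],
  twist=[0,0,0,0,0,-0.0015,0,0,0,0],
)

```text
time_s: 3.95
tool_pos: [0.4268, 0.0557, 0.2323]
tool_rot: [-3.142, -0.001, -3.141]
force: [-0.4, 0.1, 0.7]
grip_width: 0.0916
grasp_force: 0.0
```

Request:
drive_tool(
  linear=[
    [-0.04,0,0],
    [-0.04,0,0],
    [-0.04,0,0],
    [-0.03,0,0],
    [-0.03,0,0],
    [-0.03,0,0],
    [-0.02,0,0],
    [0,0,0],
  ],
  twist=[0,0,0,0,0,0,0,0],
)

```text
time_s: 4.95
tool_pos: [0.4504, 0.0554, 0.2326]
tool_rot: [3.141, 0.001, -3.141]
force: [-0.9, 0.2, -0.0]
grip_width: 0.0919
grasp_force: 0.2
```

```bash
python3 m.py; python3 -c "
from bench import env
import cv2;p,d=env.camera('side');a=p[80:230,190:340];cv2.imwrite('pics/s1.png',cv2.resize(a,(600,600),interpolation=cv2.INTER_CUBIC))"
```

```text
mask 231 0.85
plate 231 [ 0.5285 -0.0263] [0.0646 0.019 ] 8.188697814941406 plane [0.011 0.06  0.237] [[0.4952000081539154, -0.0215000007301569], [0.49790000915527344, -0.040300000458955765], [0.5618000030517578, -0.031099999323487282], [0.5590999722480774, -0.012299999594688416]]
plate 228 [ 0.5283 -0.0234] [0.0636 0.0195] 1.3485229015350342 plane [0.011 0.057 0.237] [[0.49630001187324524, -0.014399999752640724], [0.4966999888420105, -0.033900000154972076], [0.5602999925613403, -0.03240000084042549], [0.5598000288009644, -0.012900000438094139]]
fence 229 [ 0.5729 -0.0356  0.2587] [ 0.5737 -0.0347] [0.0665 0.0157] 89.67076110839844 [[0.5655999779701233, -0.06790000200271606], [0.5813999772071838, -0.06800000369548798], [0.5817999839782715, -0.001500000013038516], [0.5659999847412109, -0.00139999995008111]]
slab 581 [ 0.5266 -0.0531  0.2328] [ 0.5206 -0.0395] [0.0924 0.0591] 1.7416926622390747 [[0.47350001335144043, -0.01140000019222498], [0.47530001401901245, -0.07039999961853027], [0.5677000284194946, -0.06759999692440033], [0.5659000277519226, -0.00860000029206276]]
5.05
```

View pics/s1.png

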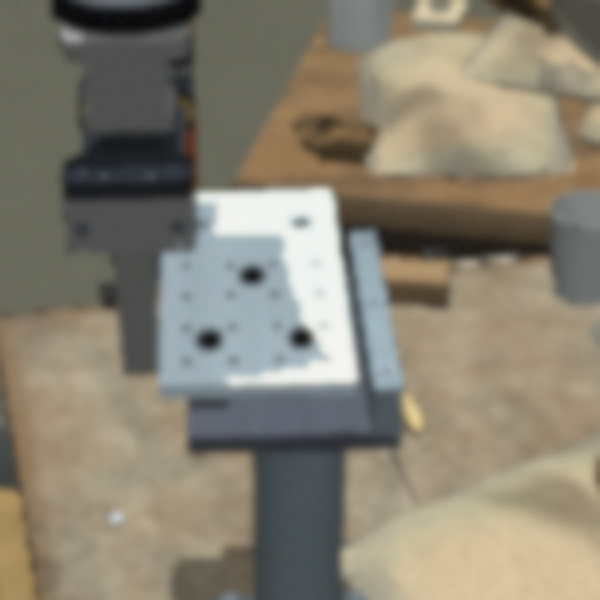

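The side crop shows the finger against the near edge (about x=155). A narrow gap to the fence remains, so I push on gently.

Request:
drive_tool(
  linear=[
    [-0.015,0,0],
    [-0.015,0,0],
    [-0.01,0,0],
    [0,0,0],
  ],
  twist=[0,0,0,0],
)

```text
time_s: 5.6
tool_pos: [0.4542, 0.0553, 0.2326]
tool_rot: [-3.142, 0.0, -3.141]
force: [-3.6, -0.7, 1.8]
grip_width: 0.0916
grasp_force: 1.4
```

Request:
drive_tool(
  linear=[
    [-0.01,0,0],
    [-0.01,0,0],
    [0,0,0],
  ],
  twist=[0,0,0],
)

```text
time_s: 5.98
tool_pos: [0.4555, 0.0553, 0.2325]
tool_rot: [3.142, -0.001, -3.142]
force: [-6.2, 0.5, 4.6]
grip_width: 0.092
grasp_force: 2.9
```

Request:
drive_tool(
  linear=[
    [-0.01,0,0],
    [0,0,0],
  ],
  twist=[0,0],
)

```text
time_s: 6.22
tool_pos: [0.4556, 0.0553, 0.2324]
tool_rot: [3.142, -0.003, 3.142]
force: [-8.8, 0.7, 7.3]
grip_width: 0.092
grasp_force: 4.8
```

Request:
drive_tool(
  linear=[
    [0.2,0,0],
    [0.2,0,0],
    [0,0.44,0],
    [0,0.44,0],
    [0,0.44,0],
    [0,0.44,0],
    [0,0.44,0],
    [0,0,0],
    [0,0,0],
    [0,0,0],
    [0,0,0],
    [0,0,0],
  ],
  twist=[0,0,0,0,0,0,0,0.0556,0.0556,0.0556,0.0556,0.0556],
  jaw=50,
)

```text
time_s: 7.72
tool_pos: [0.4162, 0.275, 0.2328]
tool_rot: [3.141, 0.0, 2.263]
force: [0.1, -0.4, 0.3]
grip_width: 0.0503
grasp_force: 0.0
```

Request:
drive_tool(
  linear=[
    [0,0,0],
    [0,0,0],
    [0,0,0],
    [0,0,0],
    [0,0,0],
  ],
  twist=[0.0556,0.0556,0.0556,0.0556,0],
)

```text
time_s: 8.35
tool_pos: [0.4163, 0.275, 0.2328]
tool_rot: [3.141, -0.0, 1.571]
force: [-0.3, -0.3, -0.4]
grip_width: 0.0501
grasp_force: 0.0
```

```bash
python3 m.py
```

```text
mask 4064 0.89
plate 4064 [0.5166 0.0605] [0.1887 0.1002] 89.8866195678711 plane [0.    0.078 0.243] [[0.46630001068115234, -0.03370000049471855], [0.5665000081062317, -0.033900000154972076], [0.5667999982833862, 0.15479999780654907], [0.4666000008583069, 0.1550000011920929]]
plate 3977 [0.5166 0.0604] [0.1894 0.1003] 89.92280578613281 plane [0.    0.078 0.243] [[0.46639999747276306, -0.03420000150799751], [0.5666000247001648, -0.034299999475479126], [0.5669000148773193, 0.1551000028848648], [0.4666000008583069, 0.15520000457763672]]
fence 549 [0.5733 0.0111 0.2588] [0.5743 0.0142] [0.1638 0.016 ] 89.7185287475586 [[0.5659000277519226, -0.06769999861717224], [0.5819000005722046, -0.06769999861717224], [0.5827000141143799, 0.09610000252723694], [0.5666999816894531, 0.09619999676942825]]
slab 602 [ 0.5223 -0.0528  0.2328] [ 0.5211 -0.0531] [0.0919 0.0309] 0.9359616041183472 [[0.4749000072479248, -0.03840000182390213], [0.47540000081062317, -0.06930000334978104], [0.567300021648407, -0.06780000030994415], [0.5667999982833862, -0.03689999878406525]]
blob 27 [200.3 181.4] [0.5461 0.1204 0.2529]
blob 36 [256.7 186.2] [5.406e-01 3.000e-04 2.436e-01]
blob 37 [228.1 196.1] [0.5168 0.0603 0.2482]
blob 38 [256.  208.6] [4.923e-01 4.000e-04 2.436e-01]
blob 29 [198.7 209.4] [0.4863 0.1205 0.2529]
8.45
```

Request:
drive_tool(
  linear=[
    [0,0.5,0],
    [0,0.5,0],
    [-0.35,0,0],
    [-0.35,0,0],
    [-0.15,0,0],
    [-0.05,0,0],
    [0,0,0],
  ],
  twist=[0,0,0,0,0,0,0],
)

```text
time_s: 9.32
tool_pos: [0.517, 0.1857, 0.2328]
tool_rot: [3.141, -0.0, 1.57]
force: [0.2, -0.8, -0.2]
grip_width: 0.0501
grasp_force: 0.0
```

Request:
drive_tool(
  linear=[
    [-0.09,0,0],
    [-0.09,0,0],
    [-0.03,0,0],
    [-0.03,0,0],
    [-0.03,0,0],
    [-0.03,0,0],
    [-0.03,0,0],
    [-0.03,0,0],
    [-0.03,0,0],
    [-0.02,0,0],
    [-0.01,0,0],
    [0,0,0],
  ],
  twist=[0,0,0,0,0,0,0,0,0,0,0,0],
)

```text
time_s: 10.82
tool_pos: [0.5169, 0.143, 0.2326]
tool_rot: [3.142, 0.0, 1.57]
force: [0.2, 0.8, -0.2]
grip_width: 0.0499
grasp_force: 0.2
```

```bash
python3 m.py | grep -E "plate|blob"
```

```text
plate 3833 [0.5165 0.0332] [0.1008 0.1809] 0.0767243504524231 plane [0.001 0.065 0.244] [[0.4659999907016754, 0.12359999865293503], [0.46630001068115234, -0.05730000138282776], [0.5669999718666077, -0.057100001722574234], [0.5667999982833862, 0.12380000203847885]]
plate 2984 [0.5162 0.0307] [0.1755 0.0996] 89.74082946777344 plane [-0.     0.065  0.245] [[0.4659999907016754, -0.0568000003695488], [0.5655999779701233, -0.05719999969005585], [0.5663999915122986, 0.11819999665021896], [0.4668000042438507, 0.11869999766349792]]
blob 672 [225.1 196.2] [0.5164 0.0667 0.249 ]
blob 39 [267.1 186.5] [ 0.5408 -0.0221  0.2432]
blob 32 [209.5 209.8] [0.4864 0.0982 0.251 ]
blob 40 [266.8 208.8] [ 0.4925 -0.0225  0.2432]
```

Request:
drive_tool(
  linear=[
    [-0.01,0,0],
    [-0.01,0,0],
    [-0.01,0,0],
    [-0.01,0,0],
    [-0.01,0,0],
    [0,0,0],
  ],
  twist=[0,0,0,0,0,0],
)

```text
time_s: 11.68
tool_pos: [0.5169, 0.1382, 0.2327]
tool_rot: [3.141, -0.0, 1.57]
force: [0.6, 0.7, 0.2]
grip_width: 0.0499
grasp_force: 0.5
```

```bash
python3 m.py | grep -E "plate|blob"
```

```text
plate 3713 [0.5165 0.0277] [0.1792 0.1004] 89.97144317626953 plane [ 0.001 -0.001  0.241] [[0.46630001068115234, -0.061900001019239426], [0.5666000247001648, -0.061900001019239426], [0.5666999816894531, 0.11729999631643295], [0.46630001068115234, 0.11729999631643295]]
plate 2972 [0.5157 0.0261] [0.0995 0.1751] 0.5164884924888611 plane [ 0.    -0.001  0.241] [[0.4652000069618225, 0.11320000141859055], [0.4668000042438507, -0.061900001019239426], [0.5662999749183655, -0.061000000685453415], [0.5647000074386597, 0.11410000175237656]]
blob 659 [227.7 196.5] [0.517  0.0617 0.2409]
blob 39 [269.2 186.9] [ 0.5404 -0.0267  0.241 ]
blob 41 [268.8 209. ] [ 0.4924 -0.0268  0.2409]
blob 27 [212.4 210.5] [0.486  0.0933 0.2409]
```

The plate has dropped: it is level and its top is at 0.241 m, as it should be when seated. I back off and check it unobstructed.

Request:
drive_tool(
  linear=[
    [0.1,0,0],
    [0.3,0,0],
    [0.5,0,0],
    [0.5,0,0],
    [0,-0.3,0],
    [0,0,0],
    [0,0,0],
  ],
  twist=[0,0,0,0,0,0,0],
)

```text
time_s: 12.65
tool_pos: [0.4875, 0.2784, 0.2328]
tool_rot: [3.141, -0.0, 1.57]
force: [0.0, -0.1, -0.5]
grip_width: 0.05
grasp_force: 0.0
```

```bash
python3 m.py; python3 -c "
from bench import env
import cv2;p,d=env.camera('top');a=p[150:250,170:310];cv2.imwrite('pics/t2.png',cv2.resize(a,(770,550),interpolation=cv2.INTER_CUBIC))"
```

```text
mask 4103 0.85
plate 4103 [0.5168 0.0331] [0.1008 0.1897] 0.008714303374290466 plane [ 0.001 -0.     0.241] [[0.46639999747276306, 0.12790000438690186], [0.46639999747276306, -0.061799999326467514], [0.5672000050544739, -0.0617000013589859], [0.5672000050544739, 0.12800000607967377]]
plate 3906 [0.5163 0.033 ] [0.0999 0.1899] 0.008714303374290466 plane [0.001 0.    0.241] [[0.46639999747276306, 0.12790000438690186], [0.46639999747276306, -0.061900001019239426], [0.5662999749183655, -0.061900001019239426], [0.5662999749183655, 0.12800000607967377]]
fence 568 [0.5731 0.0152 0.2587] [0.574  0.0144] [0.1643 0.0158] 89.78901672363281 [[0.5658000111579895, -0.06769999861717224], [0.58160001039505, -0.06769999861717224], [0.5821999907493591, 0.0966000035405159], [0.5663999915122986, 0.0966000035405159]]
slab 61 [ 0.5338 -0.0663  0.2332] [ 0.5219 -0.0673] [0.0897 0.003 ] 0.8649313449859619 [[0.4771000146865845, -0.06650000065565109], [0.4771000146865845, -0.06939999759197235], [0.5667999982833862, -0.06809999793767929], [0.5667999982833862, -0.06509999930858612]]
blob 22 [213.5 182.5] [0.5466 0.0938 0.241 ]
blob 36 [269.2 186.9] [ 0.5403 -0.0268  0.241 ]
blob 37 [241. 197.] [0.5167 0.0333 0.241 ]
blob 38 [268.7 209.1] [ 0.4923 -0.0266  0.241 ]
blob 23 [212.1 210.4] [0.4861 0.0938 0.241 ]
12.75
```

View pics/t2.png

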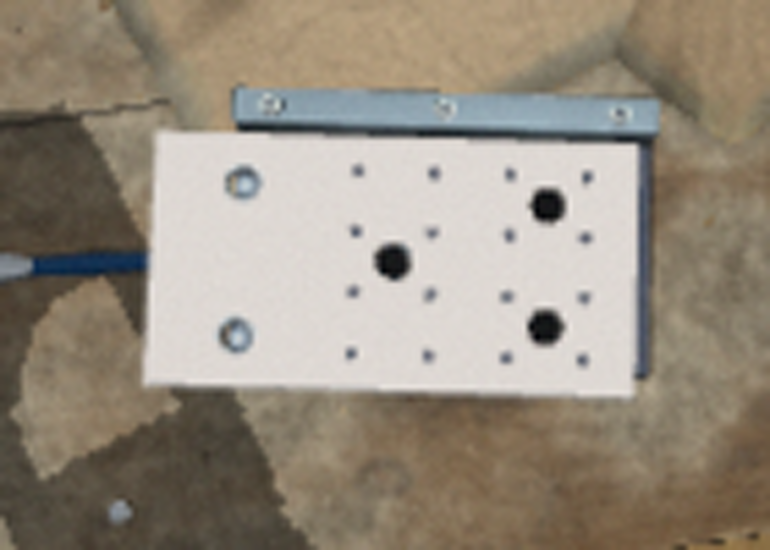

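Both pin noses show as bright spots inside the holes, at (242,183) and (235,335). The plate is flat and flush with the fence, so I hand in.

```bash
python3 -c "
from bench import env
print(env.hand_in())"
```

```text
the job is handed in; nothing more can be done
None
```

The plate is seated on both pins and lies flat on the slab, with the arm backed clear and the bystanders never approached; I handed it in at about 13 s, but the hand-in returned no verdict.

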